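Hang the vial caddy on the fold-out bench hook

TASK

Swing the folded steel hook out from the partition until it stands against its stop, then hang the vial caddy on it by the window in its handle plate, behind the upturned lip. Slide the caddy back along the arm and press it home against the bumper with a gentle push of about 9 newtons for a second, never more than 20, and leave it hanging there upright, close against the bumper. Do not disturb the other things on the bench.

Things in the scene. Friction and masses are not known exactly. Their poses are not given: they have to be found in the camera images.
- hook (a joint): swing angle of the steel folding hook, rad: 0 = folded flat along the partition, 1.571 = its rigid stop, where it stands square out from the partition. The hinge axis is vertical; positive turns anticlockwise seen from above. Stiff friction hinge (about 0.35 N m): it stays where it is left, has no spring, and takes about 3 N at the lip to move.
- hook_root (a point): point on the hook's vertical hinge axis at the mid-height of its arm, 155 mm above the bench; it turns with the hook: +y runs along the arm from hinge to tip, z up. The arm is a 10 x 10 mm square steel bar, 140 mm long (top face 5 mm above this point).
- hook_lip (a point): point on the upturned lip at the arm's free end, 135 mm from the hinge axis, 19 mm above the arm's mid-line: an upright round steel pin, 10 mm diameter, whose rounded top is 14 mm above this point (188 mm above the bench). It can be pinched from above in any direction; the partition's top edge behind it is 24 mm lower than this point. Same axes as hook_root.
- bumper: black rubber-faced bumper plate, 16 mm wide, 24 mm tall, 5 mm thick, around the hook's arm on a small collar that is set 50 to 66 mm from the hinge axis. Origin on the arm's mid-line in the face turned to the lip (the face that the caddy bears on); +y along the arm towards the lip; the plate reaches from 5 mm below to 19 mm above the arm's mid-line. Behind it is a stiff spring: 8 N presses it back 1 mm, and it bottoms hard after 5 mm. The collar itself stays put.
- partition: fixed cream partition standing on the bench, 280 mm long (its y), 18 mm thick (x), 150 mm tall, origin under its middle; the hook is on its -x face, hinge 18 mm out from its mid-plane and at its y = -75 mm; folded, the arm lies along its +y, 4 mm off the face. It carries the hook and the bumper.
- caddy_tab (a point): centre of the grip tab at the top of the vial caddy: a flat aluminium tab 24 mm wide (caddy x), 8 mm thick (y), 34 mm tall, its top 147 mm and its foot 113 mm above the caddy's underside. The caddy stands on the bench: two open white pockets with amber vials, 74 (x) x 50 (y) x 50 mm tall overall, either side of an upright aluminium plate 8 mm thick that ends in the tab. Caddy z is up. About 0.3 kg. Front and back are alike.
- caddy_eye (a point): middle of the underside of the caddy's top bar (27 mm under caddy_tab, 103 mm above the caddy's underside): the top of the plate's hanging window, which is 36 mm wide (x) and 48 mm tall and runs through along caddy y. Hung, this underside rests on the arm's top face with the arm running through the window along caddy y. The top bar is 10 mm tall and 8 mm thick.
- jar: bystander: small jar, 40 mm diameter, 50 mm tall, origin under its middle
- beaker: bystander: glass beaker, 48 mm diameter, 60 mm tall, origin under its middle
- carton: bystander: white paper carton 50 x 60 x 85 mm, origin under its middle
- bottle: bystander: amber bottle, 48 mm diameter, 90 mm tall, origin under its middle
- carton_low: bystander: brown card box 90 x 60 x 40 mm, origin under its middle
- dish: bystander: shallow glass dish, 70 mm diameter, 14 mm tall, origin under its middle
- spoon: bystander: steel lab spoon 160 mm long lying on the bench, origin under its middle
Not all that is in view belongs to the job. What is shaped like the part that bears caddy_tab but blue or pink is not meant.

How it is judged:
By the outcome, as a careful person would: the job done as asked, in the order asked, and still so for the second after the job is handed in, with the robot touching nothing.
It also fails if it takes over 72 s, if anything falls off the work surface, if the arm or the gripper's body presses on something with over 40 N, if the wrist force passes 120 N, or if a joint passes its speed limit or range.

ROBOT

A 6-joint arm with a two-finger parallel gripper is mounted at the origin on the work surface. World frame = base frame: x ahead of the robot, y to its left, z up, the work surface at z = 0. Lengths are in m, angles in rad, forces in N, time in s.
With the tool pointing down it reaches from about 0.35 to 0.95 m from the base axis. Payload 17.4 kg.
Tool frame: the origin (TCP) lies midway between the tips of the shut fingers; the grasp point (between the pads) lies 19 mm behind it; y points along the fingers, z is the direction in which the jaws open and shut, and the axes are right-handed (so a half turn about y gives the same grasp; the last joint's range is limited). The gripper opens to 93 mm and grips with 3 to 60 N. Pads are 15 mm wide; open, the fingers measure 128 mm over their backs; the gripper's body (75 mm by 188 mm) begins 65 mm behind the grasp point.
Start: joints at [1.289, 0.116, 1.442, -0, 1.584, -0.038], TCP at [0.163, 0.655, 0.219] pointing down, gripper open.
Joint ranges: [-2.83, 2.83], [-0.83, 2.19], [0.07, 2.5], [-1.14, 4.28], [0.01, 3], [-2.97, 2.97]. Speed limits (rad/s): [1.89, 1.89, 2.22, 3.14, 3.14, 3.14].

INTERFACE

Orientations are given as a unit quaternion [w, x, y, z].
In Python, from plant import telemetry, viewer, sign_off gives the robot as it stands.
- The arm moves only by the shell command python3 -m jog 'ROWS' [OPENING] [FORCE]. ROWS is JSON, a list of rows, each a list of 4 numbers: the shift along the tool's x, y, z in cm, then the turn about the tool's y in degrees. In form: [[dx, dy, dz, roll], ...]. A call has 1 to 10 rows; each row is the pose to reach, as a shift and turn from the pose commanded when the call began, along the tool's axes at that moment; what a row does not reach only later rows make up. A row lasts 1/10 s, in which the tool goes at most 50 mm and 8.59 degrees, less where a joint would pass 70% of its speed; a pose out of reach is approached as far as the arm can. A call with a gripper value outside its range is refused whole. OPENING is the opening, from 0 (shut) to 1 (fully open), set as the call begins (- or left out, the last holds). The fingers move at their own pace and stop on an object; FORCE is the grip in N (left out, the last holds). Time passes only in rows, so rows that repeat a pose let the fingers close. It gives the time, the measured TCP pose, the force and the opening at its end, in the units of the state.
- telemetry.sense(): the state, without advancing time (a new reading comes with each control period).
- viewer.snapshot(name): name is "scene" or "top" or "wrist"; returns (picture, depth): 480x640x3 uint8, blue, green, red; 480x640 float32, m along the optical axis (not along the pixel's ray), 0 where there is no reading.
- viewer.camera_model(name): a dict with "fx", "fy", "cx", "cy" (pixels), "T" (4x4, takes a point from camera to world coordinates); the wrist camera has in their place "mount" (4x4, takes a point from camera to tool coordinates, whose origin is the TCP and whose axes are the tool frame's). Camera axes: x right, y down, z forward; pixel columns grow to the right and rows downward; lengths in m; the calibration is good to about 2 mm. The wrist camera is an equidistant fisheye: a pixel r from the principal point sees the ray r / f radians off the axis. A picture is of the moment at which its call begins: read the wrist's pose just before it. camera_model takes no time and is no camera call.
- sign_off(): hands the job in, once; it reports no verdict.
The state is a dict: "time_s": time; "q": joint angles; "joint_velocities": joint speeds; "effort": joint torques, N m; "eef_pos": TCP position; "eef_rot": TCP orientation; "force": force on the tool from outside, world axes, zero at the start; "torque": the same for the moment, N m; "finger_gap": finger opening in m.
Only numpy, scipy, OpenCV 4.12 (cv2) and the standard library are available. Lean on these libraries where they do the work, as an engineer would, in place of code of your own. Each camera call takes 0.05 s, during which the arm holds its last target.

## Working session

There is one attempt and no reset: what is moved stays moved. The work goes in short steps, Python scripts to look and compute and a shell command to move; the robot and the scene stay as the last step left them, time stands still between calls to the robot, and variables do not carry over. Pictures are saved under pics/ and viewed, and the job is handed in when it is done.

```bash
ls; mkdir -p pics; python3 - <<'E'
from plant import telemetry, viewer
import cv2
s=telemetry.sense();print(s)
for n in("scene","top","wrist"):
    p,d=viewer.snapshot(n);cv2.imwrite(f"pics/{n}0.png",p);import numpy as np;np.save(f"pics/{n}0.npy",d)
    print(n,{k:(np.round(v,4).tolist()) for k,v in viewer.camera_model(n).items() if not isinstance(v,str)})
E
```

```text
pics
{'time_s': 0.0, 'q': array([ 1.28920718e+00,  1.16488198e-01,  1.44223824e+00, -5.03121092e-08,
        1.58399787e+00, -3.77976801e-02]), 'joint_velocities': array([ 0.00121652,  0.00179429, -0.00012891, -0.00102654,  0.00021587,
        0.0012995 ]), 'effort': array([ 1.06172061e-03, -7.21272898e+01, -6.22598863e+01,  7.80091295e-02,
        2.39458104e-02, -8.84153064e-05]), 'eef_pos': array([0.16288713, 0.65485152, 0.21792047]), 'eef_rot': array([-0.70146486,  0.70225488, -0.0860436 ,  0.08591639]), 'force': array([-0.03929085, -0.53755466,  0.6423633 ]), 'torque': array([-0.06826131, -0.03309909,  0.01480075]), 'finger_gap': 0.09343832319908306}
scene {'fx': 548.7446, 'fy': 548.7446, 'cx': 326.7712, 'cy': 238.9714, 'T': [[0.3485, 0.7482, -0.5645, 1.1905], [0.9372, -0.2888, 0.1958, -0.2463], [-0.0165, -0.5973, -0.8018, 1.0169], [0.0, 0.0, 0.0, 1.0]]}
top {'fx': 547.4558, 'fy': 547.4558, 'cx': 318.0237, 'cy': 235.0718, 'T': [[0.0224, -0.9865, 0.1623, 0.3612], [-0.9997, -0.0235, -0.005, -0.0433], [0.0087, -0.1622, -0.9867, 1.3941], [0.0, 0.0, 0.0, 1.0]]}
wrist {'fx': 371.6483, 'fy': 371.6483, 'cx': 320.7889, 'cy': 237.648, 'mount': [[0.0003, 0.9549, 0.2968, -0.0828], [-0.001, -0.2968, 0.9549, -0.1669], [1.0, -0.0006, 0.0009, -0.0014], [0.0, 0.0, 0.0, 1.0]]}
```

View pics/scene0.png

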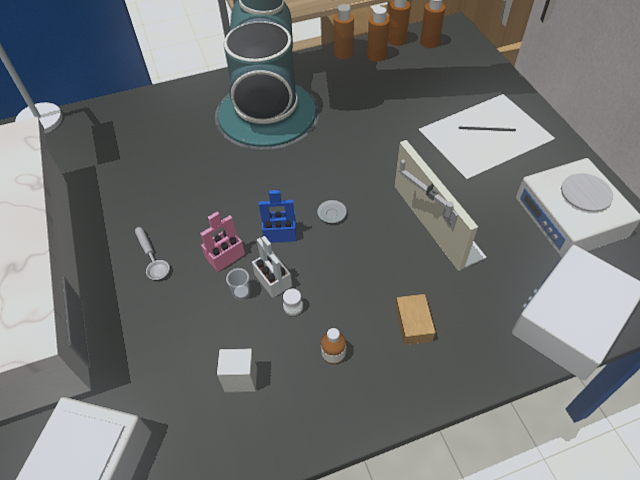

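View pics/top0.png

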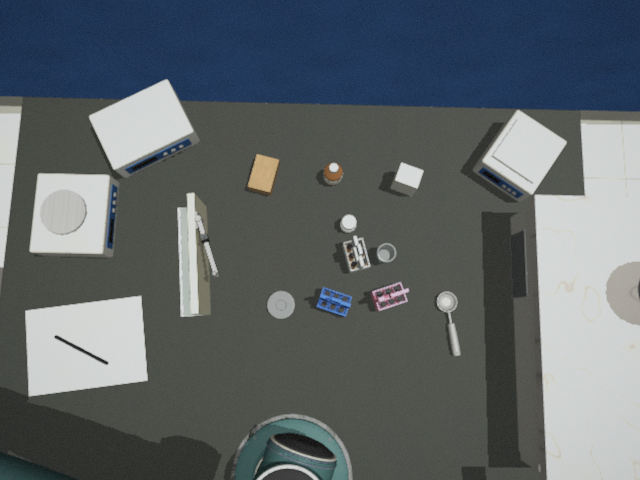

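View pics/wrist0.png

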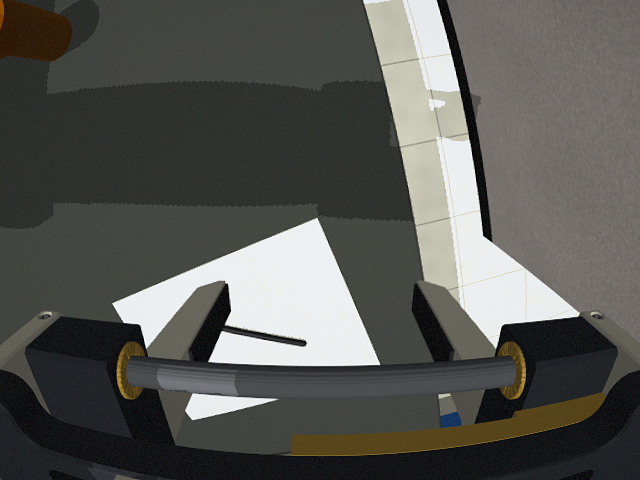

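```bash
cat > h.py <<'E'
import numpy as np, cv2
from plant import viewer
def ray_pt(n,u,v,z=None,d=None):
    c=viewer.camera_model(n);T=np.array(c["T"])
    r=np.array([(u-c["cx"])/c["fx"],(v-c["cy"])/c["fy"],1.])
    if d is not None: return (T@np.r_[r*d,1])[:3]
    w=T[:3,:3]@r; return T[:3,3]+w*(z-T[2,3])/w[2]
def crop(src,out,x0,y0,x1,y1,k):
    p=cv2.imread(src)[y0:y1,x0:x1]; cv2.imwrite(out,cv2.resize(p,None,fx=k,fy=k,interpolation=cv2.INTER_CUBIC))
E
python3 - <<'E'
from h import *
crop("pics/top0.png","pics/c1.png",160,180,280,330,4)
crop("pics/top0.png","pics/c2.png",300,200,420,320,5)
crop("pics/scene0.png","pics/c3.png",380,130,500,280,4)
crop("pics/scene0.png","pics/c4.png",190,180,320,320,4)
E
```

```text
(no output)
```

View pics/c1.png

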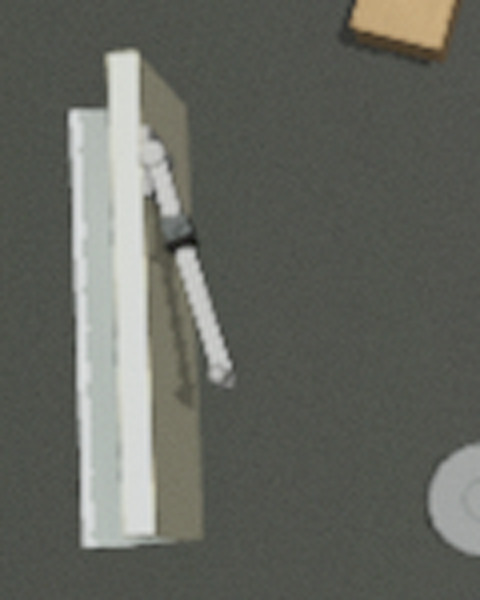

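View pics/c2.png

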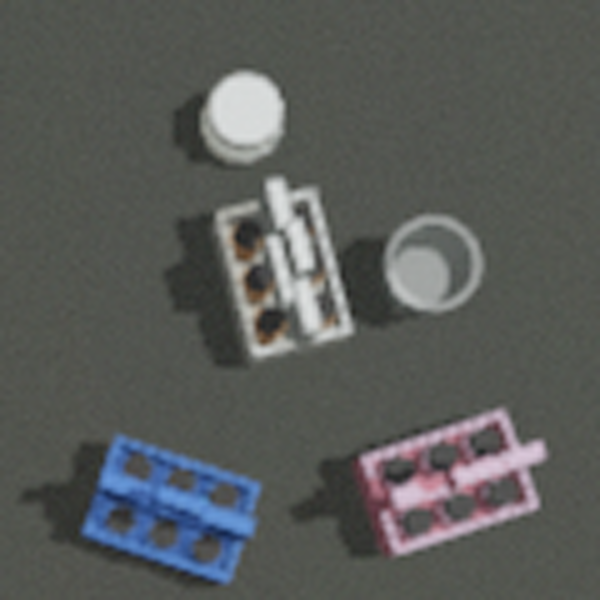

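View pics/c3.png

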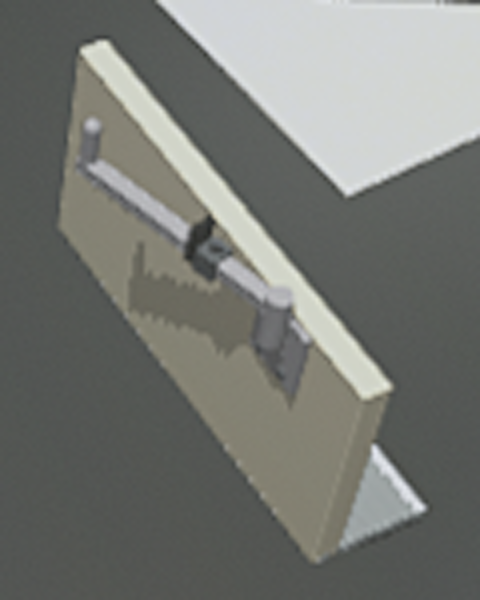

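View pics/c4.png

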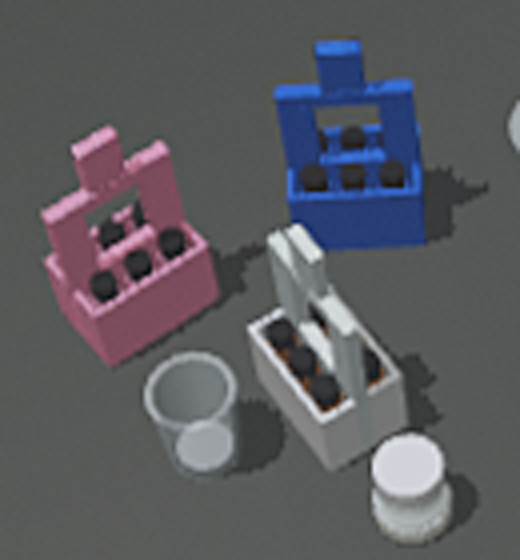

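```bash
cat > m.py <<'E'
from h import *
for n,pts in {"top":[("lip",215.5,273,.186),("hinge",198.7,218.7,.17),("p1",186.5,193.5,.15),("p2",195,192.5,.15),("p3",190.5,313.5,.15),("p4",198.5,313.5,.15),("tab",359.6,248.6,.147)],
 "scene":[("lip",403.2,161.5,.186),("hinge",450,204,.17),("p1",476.5,226.5,.15),("p2",470.5,229.5,.15),("p3",400,142.5,.15),("p4",406,140.5,.15),("tab",190+305/4,180+242/4,.147)]}.items():
    d=np.load(f"pics/{n}0.npy")
    for a,u,v,z in pts:
        dd=d[int(v+.5),int(u+.5)]
        print(n,a,ray_pt(n,u,v,z=z).round(4),ray_pt(n,u,v,d=dd).round(4))
def cloud(n,d):
    c=viewer.camera_model(n);T=np.array(c["T"]);v,u=np.mgrid[:480,:640]
    P=np.stack([(u-c["cx"])/c["fx"]*d,(v-c["cy"])/c["fy"]*d,d],-1)
    return P@T[:3,:3].T+T[:3,3]
for n,(x0,y0,x1,y1) in {"top":(340,230,378,275),"scene":(250,230,295,298)}.items():
    W=cloud(n,np.load(f"pics/{n}0.npy"))[y0:y1,x0:x1].reshape(-1,3)
    for lo,hi in((.1,.122),(.125,.16),(.04,.055)):
        q=W[(W[:,2]>lo)&(W[:,2]<hi)]
        c,(w,h),a=cv2.minAreaRect(q[:,:2].astype(np.float32))
        vv=np.linalg.svd(q[:,:2]-q[:,:2].mean(0),full_matrices=False)[2][0]
        print(n,lo,len(q),q.mean(0).round(4),np.round(c,4),round(w,4),round(h,4),round(a,1),"pca",round(np.degrees(np.arctan2(vv[1],vv[0])),1))
E
python3 m.py
```

```text
top lip [0.4697 0.175  0.186 ] [0.47   0.1755 0.1831]
top hinge [0.5938 0.2225 0.17  ] [0.595  0.2239 0.1638]
top p1 [0.6566 0.2587 0.15  ] [0.6574 0.2594 0.1468]
top p2 [0.6595 0.2391 0.15  ] [ 0.6968  0.2744 -0.0055]
top p3 [0.3806 0.2327 0.15  ] [0.3828 0.2641 0.0086]
top p4 [0.381  0.2148 0.15  ] [0.3815 0.2207 0.1217]
top tab [ 0.5371 -0.1459  0.147 ] [ 0.5371 -0.1459  0.1474]
scene lip [0.473  0.1775 0.186 ] [0.4734 0.1772 0.1865]
scene hinge [0.6013 0.2223 0.17  ] [0.6007 0.2228 0.1691]
scene p1 [0.6586 0.2546 0.15  ] [ 0.5658  0.342  -0.0012]
scene p2 [0.661  0.2398 0.15  ] [0.6575 0.243  0.1444]
scene p3 [0.385  0.2146 0.15  ] [0.3827 0.2159 0.1475]
scene p4 [0.384 0.23  0.15 ] [0.3865 0.2285 0.1527]
scene tab [ 0.5385 -0.1468  0.147 ] [ 0.5377 -0.1467  0.1459]
top 0.1 87 [ 0.535  -0.1463  0.1124] [ 0.5361 -0.1468] 0.0741 0.0081 15.6 pca -164.0
top 0.125 50 [ 0.5352 -0.1463  0.1443] [ 0.5358 -0.1471] 0.0242 0.0087 14.8 pca -165.7
top 0.04 225 [ 0.5346 -0.146   0.0494] [ 0.5389 -0.1593] 0.0738 0.0763 14.9 pca -154.1
scene 0.1 153 [ 0.5438 -0.1479  0.1117] [ 0.538  -0.1484] 0.0744 0.0094 16.0 pca 16.7
scene 0.125 94 [ 0.5407 -0.1486  0.1412] [ 0.5383 -0.1479] 0.0264 0.0096 16.4 pca 18.9
scene 0.04 540 [ 0.5486 -0.1428  0.0487] [ 0.5247 -0.1385] 0.0897 0.1823 71.9 pca -4.6
```

```bash
cat > go.py <<'E'
import sys,numpy as np
from plant import telemetry
from scipy.spatial.transform import Rotation as R
def st():
    s=telemetry.sense();w,x,y,z=s["eef_rot"];M=R.from_quat([x,y,z,w]).as_matrix();return s,M
def to(x,y,z,yaw):  # yaw deg of jaw axis (mod 180)
    s,M=st();d=M.T@(np.array([x,y,z])-s["eef_pos"])*100
    cur=np.degrees(np.arctan2(M[1,2],M[0,2]))
    r=-(yaw-cur); r=(r+90)%180-90
    print("d cm",d.round(2),"roll",round(r,1))
if __name__=="__main__":
    s,M=st();print("t",round(s["time_s"],2),"pos",s["eef_pos"].round(4),"jaw",round(np.degrees(np.arctan2(M[1,2],M[0,2])),1),"down",M[:,1].round(3),"F",s["force"].round(1),"gap",round(s["finger_gap"],4),"q",s["q"].round(2))
    a=list(map(float,sys.argv[1:]))
    for i in range(0,len(a),4): to(*a[i:i+4])
E
python3 go.py .4715 .1763 .21 110.9 ; python3 -c "
from go import *;s,M=st();print(M.round(3))"
```

```text
t 0.15 pos [0.1629 0.6549 0.2181] jaw 76.0 down [-0.    -0.001 -1.   ] F [ 0.1 -0.1  0.6] gap 0.0929 q [ 1.29  0.12  1.44 -0.    1.58 -0.04]
d cm [ 41.5    0.84 -38.99] roll -34.9
[[ 0.97  -0.     0.241]
 [-0.241 -0.001  0.97 ]
 [ 0.    -1.    -0.001]]
```

```bash
python3 -m jog '[[8.3,0,-7.8,-7],[16.6,0,-15.6,-14],[24.9,0,-23.4,-21],[33.2,0,-31.2,-28],[41.5,0,-39,-35],[41.5,0,-39,-35],[41.5,0,-39,-35],[41.5,0,-39,-35],[41.5,0,-39,-35],[41.5,0,-39,-35]]' 1 20; python3 go.py .4715 .1763 .165 110.9
```

```text
time_s: 1.15
eef_pos: [0.4345, 0.2329, 0.2187]
eef_rot: [0.695, -0.695, -0.129, 0.129]
force: [1.4, 0.2, -0.9]
finger_gap: 0.0932
t 1.15 pos [0.4345 0.2329 0.2187] jaw 111.0 down [ 0.  0. -1.] F [ 1.4  0.2 -0.9] gap 0.0932 q [ 0.44 -0.29  1.82 -0.    1.61 -1.5 ]
d cm [ 1.42  5.37 -6.61] roll 0.1
```

```bash
python3 -m jog '[[0.7,0.3,-3.3,0],[1.4,0.5,-6.6,0],[1.4,0.5,-6.6,0],[1.4,0.5,-6.6,0]]'; python3 go.py .4715 .1763 .165 110.9; python3 - <<'E'
from h import *
p,d=viewer.snapshot("wrist");cv2.imwrite("pics/w1.png",p)
p,d=viewer.snapshot("scene");cv2.imwrite("pics/s1.png",p)
E
```

```text
time_s: 1.55
eef_pos: [0.4707, 0.1778, 0.2134]
eef_rot: [0.695, -0.695, -0.128, 0.129]
force: [-0.8, 0.5, -0.1]
finger_gap: 0.093
t 1.55 pos [0.4707 0.1778 0.2134] jaw 110.9 down [-0.001 -0.    -1.   ] F [-0.8  0.5 -0.1] gap 0.093 q [ 0.31 -0.26  1.81  0.    1.6  -1.63]
d cm [ 0.02  4.84 -0.17] roll 0.0
```

View pics/w1.png

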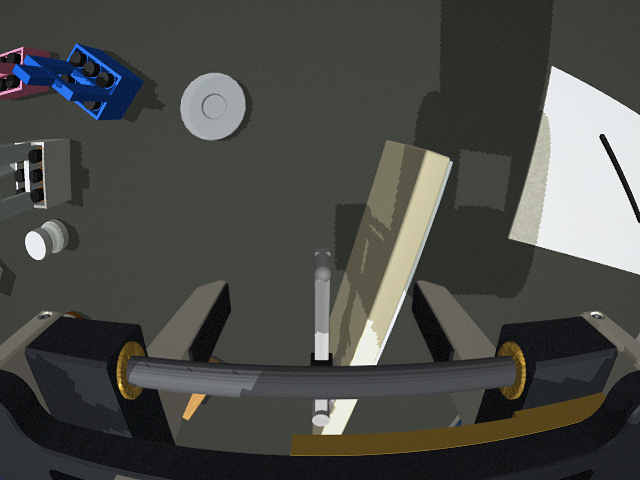

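View pics/s1.png

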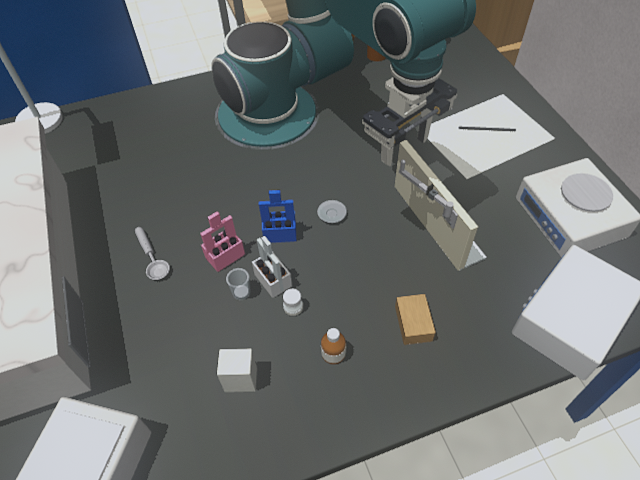

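```bash
cat >> h.py <<'E'
def wproj(p):  # tool point -> wrist pixel
    c=viewer.camera_model("wrist");q=np.linalg.inv(np.array(c["mount"]))@np.r_[p,1];q=q[:3]
    rho=np.hypot(q[0],q[1]);th=np.arctan2(rho,q[2]);return c["cx"]+c["fx"]*th*q[0]/rho,c["cy"]+c["fx"]*th*q[1]/rho
E
python3 - <<'E'
from h import *
for p in [(0,0,0),(0,.026,0),(0.0,.053,0),(0.01,.026,0),(-.01,.026,0),(0.02,.026,0)]: print(p,np.round(wproj(p),1))
E
```

```text
(0, 0, 0) [323.2 298.1]
(0, 0.026, 0) [322.9 277.5]
(0.0, 0.053, 0) [322.6 260.5]
(0.01, 0.026, 0) [322.9 293.4]
(-0.01, 0.026, 0) [322.9 261. ]
(0.02, 0.026, 0) [322.8 308.6]
```

```bash
python3 -c "
from h import *
crop('pics/w1.png','pics/cw.png',260,220,380,340,5)"
```

```text
(no output)
```

View pics/cw.png

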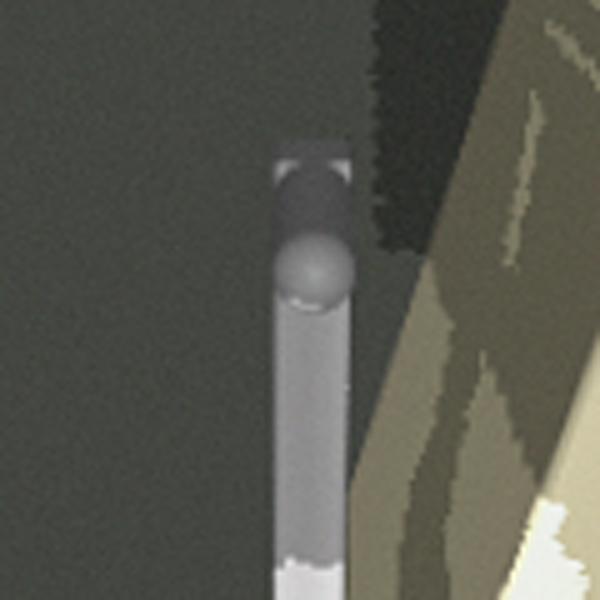

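```bash
python3 -m jog '[[-0.2,1.6,-0.1,0],[-0.2,3.2,-0.1,0],[-0.2,4.7,-0.1,0],[-0.2,4.7,-0.1,0],[-0.2,4.7,-0.1,0]]'; python3 -m jog '[[0,0,0,0],[0,0,0,0],[0,0,0,0],[0,0,0,0],[0,0,0,0],[0,0,0,0]]' 0 20; python3 go.py
```

```text
time_s: 2.15
eef_pos: [0.4689, 0.1766, 0.1662]
eef_rot: [-0.695, 0.695, 0.129, -0.129]
force: [0.0, -0.5, 0.2]
finger_gap: 0.093
time_s: 2.75
eef_pos: [0.4691, 0.1766, 0.1667]
eef_rot: [-0.695, 0.695, 0.129, -0.129]
force: [-0.2, 0.2, 0.3]
finger_gap: 0.0497
t 2.75 pos [0.4691 0.1766 0.1667] jaw 111.0 down [ 0.  0. -1.] F [-0.2  0.2  0.3] gap 0.0497 q [ 0.31 -0.25  1.88 -0.    1.52 -1.63]
```

```bash
python3 -m jog '[[0,0,0,0],[0,0,0,0],[0,0,0,0],[0,0,0,0],[0,0,0,0],[0,0,0,0],[0,0,0,0],[0,0,0,0]]' 0 20; python3 go.py;  python3 -m jog '[[0.07,0,-1.41,-6],[0.30,0,-2.81,-12],[0.66,0,-4.17,-18],[1.17,0,-5.49,-24],[1.81,0,-6.75,-30]]'; python3 go.py
```

```text
time_s: 3.55
eef_pos: [0.469, 0.1767, 0.1666]
eef_rot: [0.695, -0.695, -0.129, 0.129]
force: [-1.3, 1.5, 0.2]
finger_gap: 0.0094
t 3.55 pos [0.469  0.1767 0.1666] jaw 111.0 down [-0.  0. -1.] F [-1.3  1.5  0.2] gap 0.0094 q [ 0.31 -0.25  1.88  0.    1.52 -1.63]
time_s: 4.05
eef_pos: [0.5104, 0.1196, 0.1667]
eef_rot: [0.638, -0.637, -0.306, 0.306]
force: [1.5, 5.3, -0.7]
finger_gap: 0.0094
t 4.05 pos [0.5104 0.1196 0.1667] jaw 141.3 down [-0.  0. -1.] F [ 1.5  5.3 -0.7] gap 0.0094 q [ 0.18 -0.2   1.83  0.    1.51 -2.28]
```

```bash
python3 -m jog '[[0.07,0,-1.41,-3],[0.30,0,-2.81,-6],[0.66,0,-4.17,-9],[1.17,0,-5.49,-12],[1.81,0,-6.75,-15],[2.58,0,-7.94,-18],[3.02,0,-8.51,-20],[3.02,0,-8.51,-20]]'; python3 go.py .6098 .0885 .1667 161
```

```text
time_s: 4.85
eef_pos: [0.5962, 0.0894, 0.1667]
eef_rot: [-0.575, 0.576, 0.411, -0.411]
force: [2.4, -4.5, 2.6]
finger_gap: 0.0092
t 4.85 pos [0.5962 0.0894 0.1667] jaw 161.0 down [ 0.    -0.001 -1.   ] F [ 2.4 -4.5  2.6] gap 0.0092 q [ 0.11 -0.02  1.67 -0.    1.49 -2.7 ]
d cm [ 0.36 -0.   -1.32] roll 0.0
```

```bash
python3 -m jog '[[0.06,0,-0.25,0],[0.12,0,-0.5,0],[0.2,0,-0.75,0],[0.27,0,-1.0,0],[0.27,0,-1.0,0]]'; python3 go.py;python3 -m jog '[[0.04,0,-0.12,0],[0.07,0,-0.24,0],[0.07,0,-0.24,0]]'; python3 go.py 
```

```text
time_s: 5.35
eef_pos: [0.606, 0.0896, 0.1667]
eef_rot: [0.576, -0.575, -0.411, 0.411]
force: [0.4, 1.7, 1.0]
finger_gap: 0.0094
t 5.35 pos [0.606  0.0896 0.1667] jaw 161.0 down [ 0.  0. -1.] F [0.4 1.7 1. ] gap 0.0094 q [ 0.1  -0.    1.65  0.    1.49 -2.71]
time_s: 5.65
eef_pos: [0.6083, 0.0897, 0.1667]
eef_rot: [0.576, -0.575, -0.411, 0.411]
force: [-1.7, 3.9, 2.2]
finger_gap: 0.0092
t 5.65 pos [0.6083 0.0897 0.1667] jaw 161.0 down [ 0.     0.001 -1.   ] F [-1.7  3.9  2.2] gap 0.0092 q [ 0.1   0.    1.64  0.    1.49 -2.71]
```

```bash
python3 -m jog '[[0.04,0,-0.12,0],[0.07,0,-0.2,0],[0.07,0,-0.2,0]]'; python3 go.py 
```

```text
time_s: 5.95
eef_pos: [0.6088, 0.0897, 0.1666]
eef_rot: [0.576, -0.574, -0.41, 0.412]
force: [-20.1, 3.2, 7.6]
finger_gap: 0.0093
t 5.95 pos [0.6088 0.0897 0.1666] jaw 161.1 down [-0.004  0.001 -1.   ] F [-20.1   3.2   7.6] gap 0.0093 q [ 0.1   0.01  1.64  0.    1.5  -2.71]
```

```bash
python3 -m jog '[[0,0,0,0],[0,0,0,0],[0,0,0,0],[0,0,0,0],[0,0,0,0],[0,0,0,0],[0,0,0,0]]' 1 20; python3 -m jog '[[0,-2,0,0],[0,-4,0,0],[0,-6,0,0],[0,-6,0,0]]'; python3 go.py .5375 -.1475 .225 105.7; python3 - <<'E'
from h import *
p,d=viewer.snapshot("top");cv2.imwrite("pics/t2.png",p);crop("pics/t2.png","pics/t2c.png",160,180,310,330,4)
p,d=viewer.snapshot("wrist");cv2.imwrite("pics/w2.png",p)
E
```

```text
time_s: 6.65
eef_pos: [0.6104, 0.0892, 0.1666]
eef_rot: [-0.576, 0.576, 0.411, -0.411]
force: [0.4, -0.1, 0.1]
finger_gap: 0.0606
time_s: 7.05
eef_pos: [0.6112, 0.0893, 0.2296]
eef_rot: [-0.575, 0.576, 0.412, -0.41]
force: [0.5, 1.3, 0.3]
finger_gap: 0.0912
t 7.05 pos [0.6112 0.0893 0.2296] jaw 161.0 down [ 0.004  0.    -1.   ] F [0.5 1.3 0.3] gap 0.0912 q [ 0.1  -0.01  1.56 -0.    1.59 -2.71]
d cm [-24.79   0.42  -0.73] roll 55.3
```

View pics/w2.png

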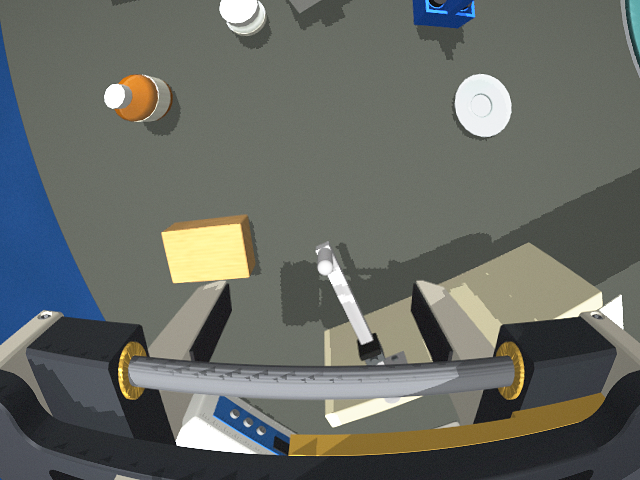

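```bash
python3 -m jog '[[-4,0.1,-0.1,8],[-8,0.2,-0.3,16],[-12,0.3,-0.4,24],[-16,0.4,-0.5,32],[-20,0.4,-0.6,40],[-24.8,0.4,-0.7,48],[-24.8,0.4,-0.7,55.3],[-24.8,0.4,-0.7,55.3],[-24.8,0.4,-0.7,55.3],[-24.8,0.4,-0.7,55.3]]'; python3 go.py .5375 -.1475 .123 105.7; python3 - <<'E'
from h import *
p,d=viewer.snapshot("wrist");cv2.imwrite("pics/w3.png",p)
for a in[(0,0,0),(0,.078,0),(0.012,.078,.004),(-.012,.078,-.004)]: print(a,wproj(a))
E
```

```text
time_s: 8.15
eef_pos: [0.5365, -0.1468, 0.2221]
eef_rot: [0.7, -0.7, -0.098, 0.098]
force: [0.2, -0.8, 0.2]
finger_gap: 0.0928
t 8.15 pos [ 0.5365 -0.1468  0.2221] jaw 106.0 down [-0.001  0.    -1.   ] F [ 0.2 -0.8  0.2] gap 0.0928 q [-0.31 -0.14  1.69  0.    1.59 -2.16]
d cm [ 0.08  9.91 -0.1 ] roll 0.3
(0, 0, 0) (np.float64(323.2901585491495), np.float64(297.88942522882576))
(0, 0.078, 0) (np.float64(322.4426599074708), np.float64(247.5934123192592))
(0.012, 0.078, 0.004) (np.float64(328.08163892748314), np.float64(263.64718920150847))
(-0.012, 0.078, -0.004) (np.float64(316.633907360748), np.float64(231.04864677835334))
```

View pics/w3.png

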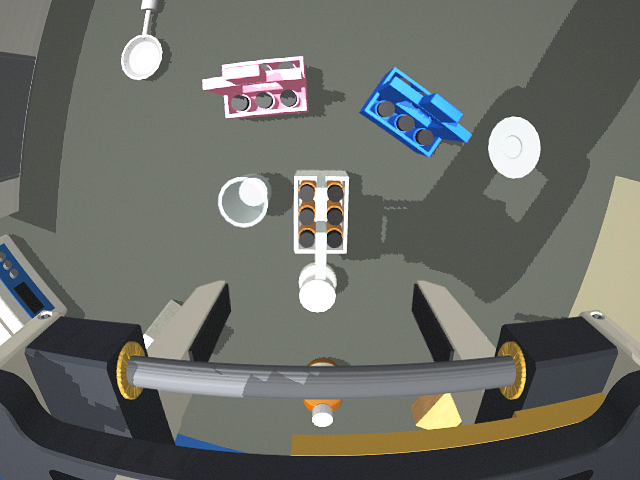

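View pics/t2c.png

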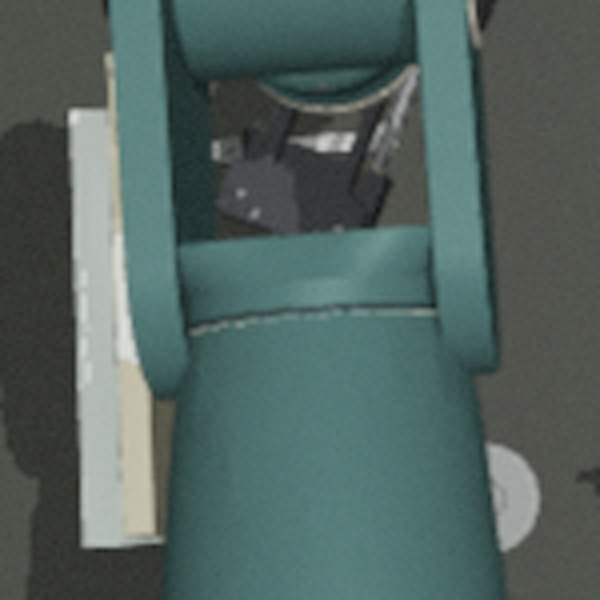

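```bash
python3 -m jog '[[0.1,2.5,-0.1,0],[0.1,5,-0.1,0],[0.1,7.5,-0.1,0],[0.1,9.9,-0.1,0],[0.1,9.9,-0.1,0],[0.1,9.9,-0.1,0]]'; python3 go.py; python3 -c "
from h import *
p,d=viewer.snapshot('wrist');cv2.imwrite('pics/w4.png',p)"
```

```text
time_s: 8.8
eef_pos: [0.5378, -0.1478, 0.1242]
eef_rot: [0.7, -0.7, -0.097, 0.097]
force: [1.1, 0.4, 1.2]
finger_gap: 0.0927
t 8.8 pos [ 0.5378 -0.1478  0.1242] jaw 105.8 down [-0.  0. -1.] F [1.1 0.4 1.2] gap 0.0927 q [-0.31 -0.1   1.81  0.    1.43 -2.16]
```

View pics/w4.png

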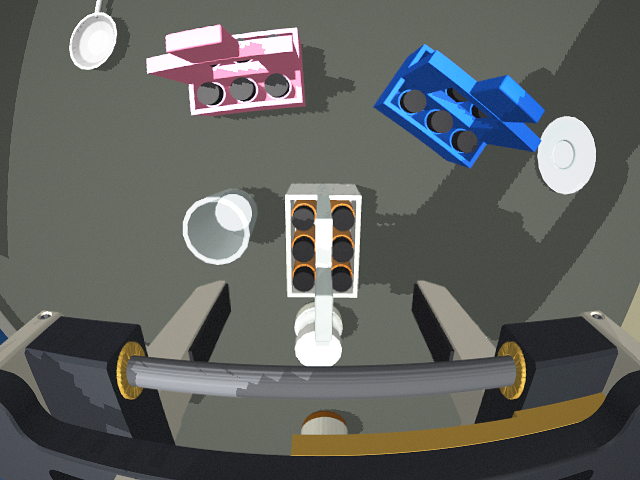

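```bash
python3 - <<'E'
from h import *
for a in[(.012,-.023,0),(-.012,-.023,0),(-.037,.011,0),(.037,.011,0),(-.018,.069,0),(.018,.069,0),(-.012,.011,0),(.012,.011,0)]: print(a,np.round(wproj(a)))
crop("pics/w4.png","pics/w4c.png",260,170,390,370,4)
E
```

```text
(0.012, -0.023, 0) [324. 343.]
(-0.012, -0.023, 0) [324. 297.]
(-0.037, 0.011, 0) [323. 221.]
(0.037, 0.011, 0) [323. 347.]
(-0.018, 0.069, 0) [323. 226.]
(0.018, 0.069, 0) [322. 276.]
(-0.012, 0.011, 0) [323. 268.]
(0.012, 0.011, 0) [323. 309.]
```

View pics/w4c.png

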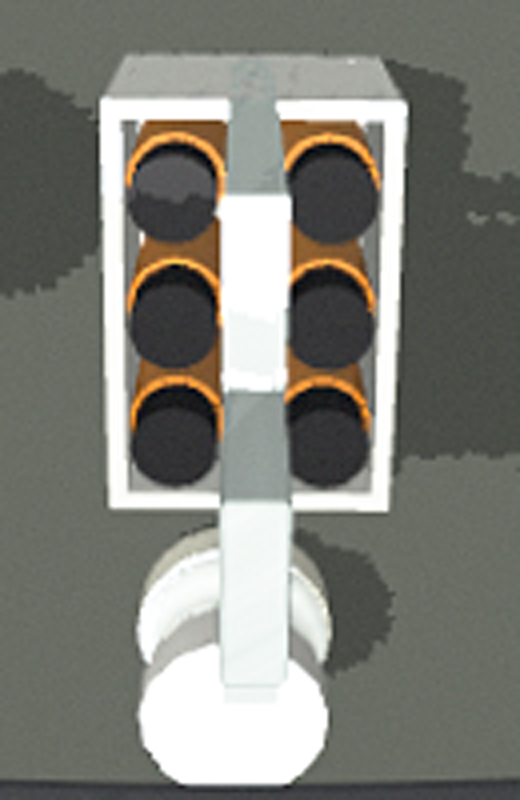

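```bash
python3 -m jog '[[0,0,0,0],[0,0,0,0],[0,0,0,0],[0,0,0,0],[0,0,0,0],[0,0,0,0],[0,0,0,0],[0,0,0,0],[0,0,0,0],[0,0,0,0]]' 0 40;python3 -m jog '[[0,0,0,0],[0,0,0,0],[0,0,0,0],[0,0,0,0],[0,0,0,0]]'; python3 go.py; python3 -m jog '[[0,-0.5,0,0],[0,-2.5,0,0],[0,-5,0,0],[0,-7.5,0,0],[0,-9,0,0],[0,-9,0,0],[0,-9,0,0]]';  python3 go.py; python3 -c "
from h import *
p,d=viewer.snapshot('wrist');cv2.imwrite('pics/w5.png',p)"
```

```text
time_s: 9.85
eef_pos: [0.5376, -0.1483, 0.1236]
eef_rot: [-0.7, 0.7, 0.097, -0.097]
force: [-0.1, -0.4, -0.5]
finger_gap: 0.018
time_s: 10.35
eef_pos: [0.5375, -0.1482, 0.1235]
eef_rot: [0.7, -0.7, -0.097, 0.097]
force: [0.4, 0.4, -3.1]
finger_gap: 0.0076
t 10.35 pos [ 0.5375 -0.1482  0.1235] jaw 105.7 down [-0.  0. -1.] F [ 0.4  0.4 -3.1] gap 0.0076 q [-0.31 -0.1   1.81 -0.    1.43 -2.16]
time_s: 11.05
eef_pos: [0.5374, -0.1482, 0.2128]
eef_rot: [0.701, -0.7, -0.097, 0.097]
force: [0.9, 0.5, -3.5]
finger_gap: 0.0075
t 11.05 pos [ 0.5374 -0.1482  0.2128] jaw 105.7 down [-0.001  0.    -1.   ] F [ 0.9  0.5 -3.5] gap 0.0075 q [-0.31 -0.14  1.7  -0.    1.58 -2.16]
```

View pics/w5.png

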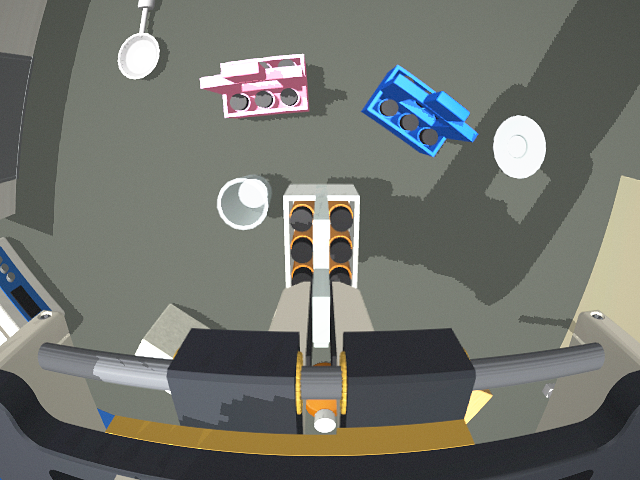

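```bash
python3 - <<'E'
from h import *
for n in("top","scene"):
    p,d=viewer.snapshot(n);cv2.imwrite(f"pics/{n}5.png",p);np.save(f"pics/{n}5.npy",d)
crop("pics/top5.png","pics/t5c.png",170,180,290,300,5)
crop("pics/scene5.png","pics/s5c.png",340,130,490,270,5)
E
```

```text
(no output)
```

View pics/t5c.png

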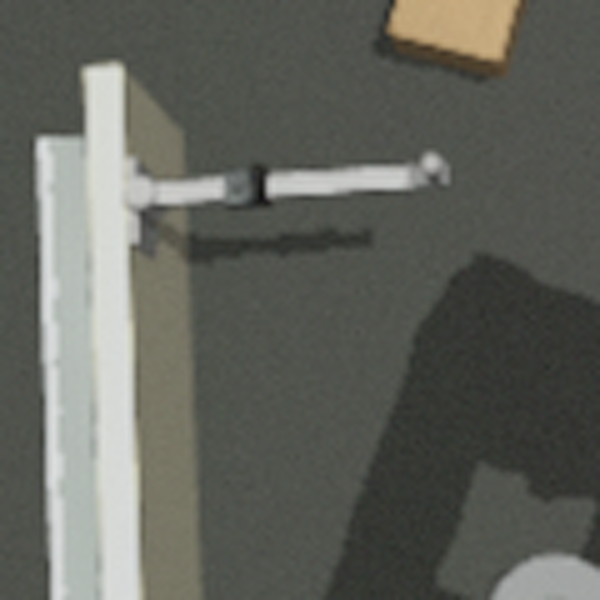

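View pics/s5c.png

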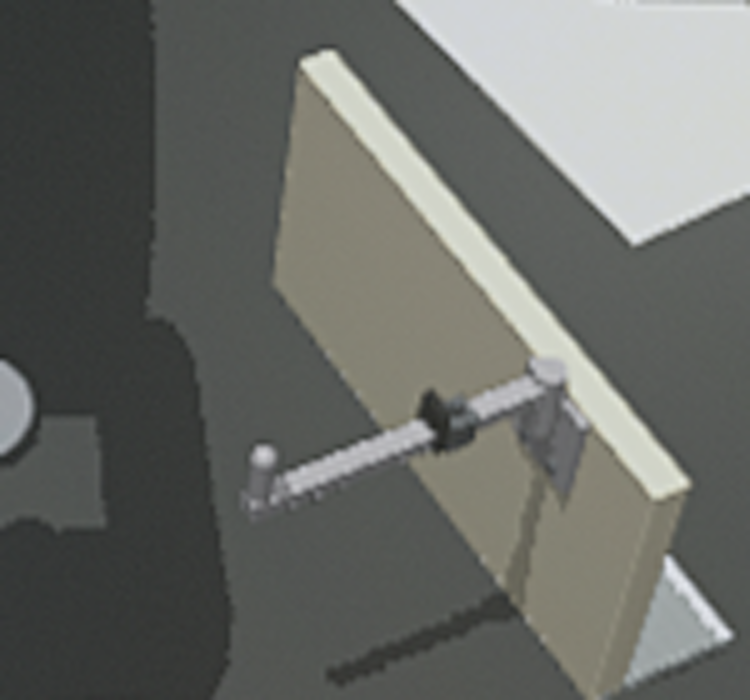

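```bash
python3 - <<'E'
from h import *
for a,u,v,z in[("lip",256.4,212,.187),("armA",202,218.4,.16),("armB",252,215.2,.16),("hinge",198.3,218,.165),("bumpface",223.6,216.2,.174)]: print(a,ray_pt("top",u,v,z=z).round(4))
for a,u,v,z in[("lip",392.6,220.5,.187),("bump top front L",340+430/5,130+391/5,.174),("bump top?R",340+445/5,130+405/5,.174),("hinge",449.5,203.5,.17),("armtip",340+280/5,130+486/5,.16),("armbump",340+425/5,130+428/5,.16)]: print(a,ray_pt("scene",u,v,z=z).round(4))
E
python3 go.py .6125 .048 .2138 95.3
```

```text
lip [0.609  0.0903 0.187 ]
armA [0.5966 0.2172 0.16  ]
armB [0.6069 0.1031 0.16  ]
hinge [0.5964 0.2246 0.165 ]
bumpface [0.6002 0.1656 0.174 ]
lip [0.6103 0.0904 0.187 ]
bump top front L [0.5966 0.1706 0.174 ]
bump top?R [0.6053 0.1729 0.174 ]
hinge [0.5998 0.222  0.17  ]
armtip [0.6093 0.1006 0.16  ]
armbump [0.6034 0.167  0.16  ]
t 11.2 pos [ 0.5372 -0.1481  0.2122] jaw 105.7 down [-0.002  0.001 -1.   ] F [-0.6 -0.3 -2.2] gap 0.0079 q [-0.31 -0.14  1.7  -0.    1.58 -2.16]
d cm [12.56 -0.16 16.84] roll 10.4
```

```bash
python3 -m jog '[[2.5,-0.1,3.4,2],[5,-0.1,6.7,4],[7.5,-0.1,10.1,6],[10,-0.1,13.5,8],[12.6,-0.1,16.8,10.4],[12.6,-0.1,16.8,10.4],[12.6,-0.1,16.8,10.4],[12.6,-0.1,16.8,10.4],[12.6,-0.1,16.8,10.4]]'; python3 go.py .6133 .05 .2138 95.2; python3 - <<'E'
from h import *
for n in("wrist","scene","top"):
    p,d=viewer.snapshot(n);cv2.imwrite(f"pics/{n}6.png",p)
crop("pics/scene6.png","pics/s6c.png",300,110,490,290,4)
E
```

```text
time_s: 12.1
eef_pos: [0.6131, 0.0467, 0.2145]
eef_rot: [-0.706, 0.706, 0.032, -0.033]
force: [0.2, 0.2, -3.5]
finger_gap: 0.0076
t 12.1 pos [0.6131 0.0467 0.2145] jaw 95.3 down [-0. -0. -1.] F [ 0.2  0.2 -3.5] gap 0.0076 q [ 0.03 -0.01  1.58 -0.    1.57 -1.63]
d cm [0.05 0.07 0.33] roll 0.1
```

View pics/s6c.png

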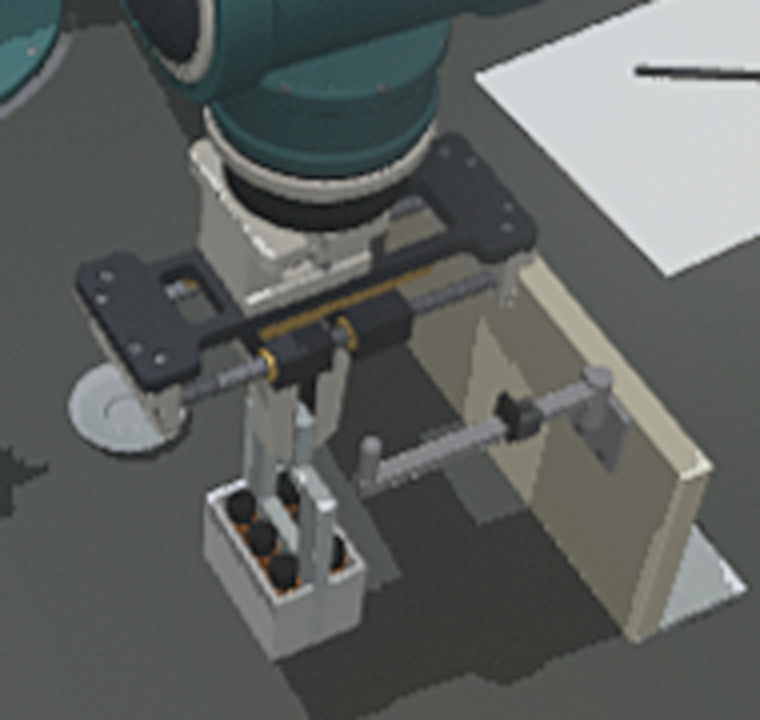

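View pics/wrist6.png

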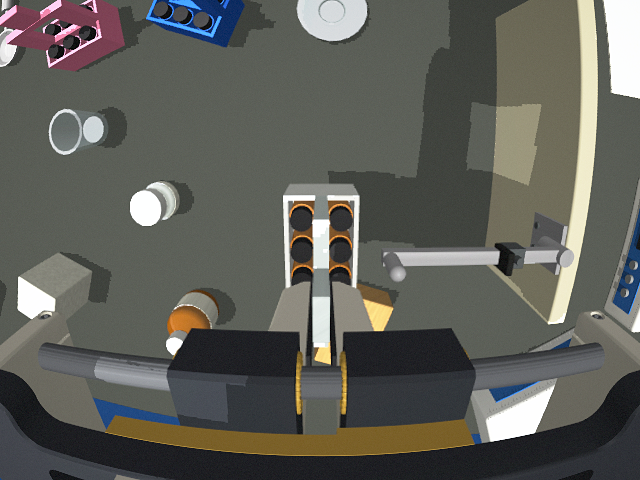

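```bash
python3 -m jog '[[0.05,0.07,1,0],[0.05,0.07,2,0],[0.05,0.07,3,0],[0.05,0.07,3.5,0],[0.05,0.07,3.5,0],[0.05,0.07,3.5,0]]'; python3 go.py .6064 .1249 .2138 95.2; python3 - <<'E'
from h import *
p,d=viewer.snapshot("wrist");cv2.imwrite("pics/w7.png",p)
p,d=viewer.snapshot("scene");cv2.imwrite("pics/s7.png",p)
crop("pics/s7.png","pics/s7c.png",340,170,490,290,5)
E
```

```text
time_s: 12.85
eef_pos: [0.6106, 0.0827, 0.2139]
eef_rot: [-0.706, 0.706, 0.033, -0.033]
force: [0.0, 0.3, -2.7]
finger_gap: 0.0077
t 12.85 pos [0.6106 0.0827 0.2139] jaw 95.4 down [ 0. -0. -1.] F [ 0.   0.3 -2.7] gap 0.0077 q [ 0.09 -0.01  1.58 -0.    1.57 -1.57]
d cm [-0.02  0.01  4.25] roll 0.2
```

View pics/s7c.png

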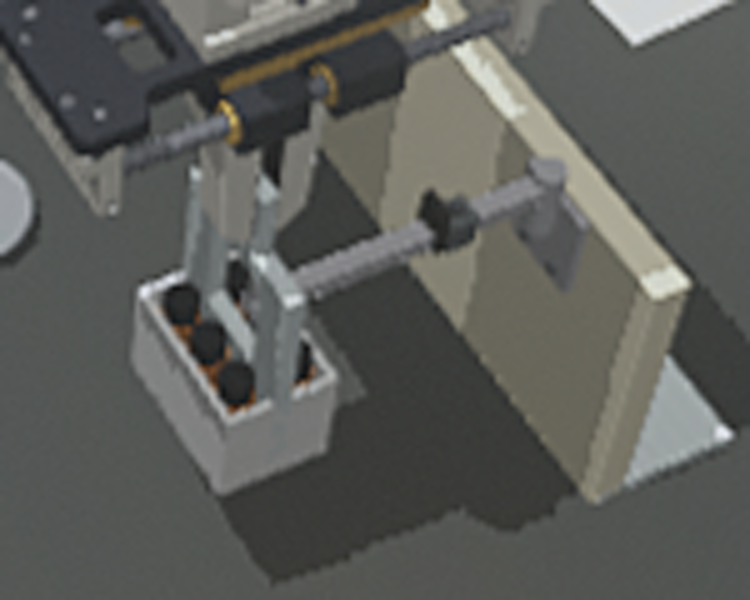

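View pics/w7.png

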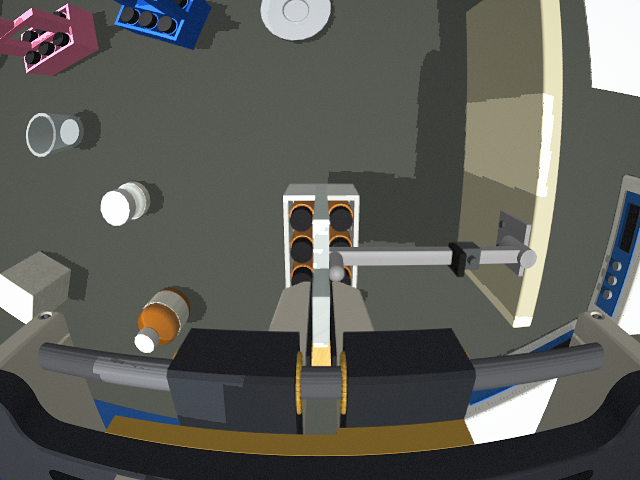

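```bash
python3 -m jog '[[-0.1,0,0.7,0],[-0.2,0,1.4,0],[-0.2,0,2.1,0],[-0.2,0,2.8,0],[-0.2,0,3.5,0],[-0.2,0,4.25,0],[-0.2,0,4.25,0],[-0.2,0,4.25,0]]'; python3 go.py .6045 .1249 .181 95.2; python3 - <<'E'
from h import *
p,d=viewer.snapshot("wrist");cv2.imwrite("pics/w8.png",p)
p,d=viewer.snapshot("scene");cv2.imwrite("pics/s8.png",p)
crop("pics/s8.png","pics/s8c.png",340,150,490,270,5)
E
```

```text
time_s: 13.75
eef_pos: [0.6046, 0.1248, 0.2139]
eef_rot: [-0.706, 0.706, 0.033, -0.033]
force: [-0.7, 0.2, -3.1]
finger_gap: 0.0075
t 13.75 pos [0.6046 0.1248 0.2139] jaw 95.4 down [-0. -0. -1.] F [-0.7  0.2 -3.1] gap 0.0075 q [ 0.16 -0.01  1.58 -0.    1.57 -1.5 ]
d cm [-0.01  3.29  0.01] roll 0.2
```

View pics/s8c.png

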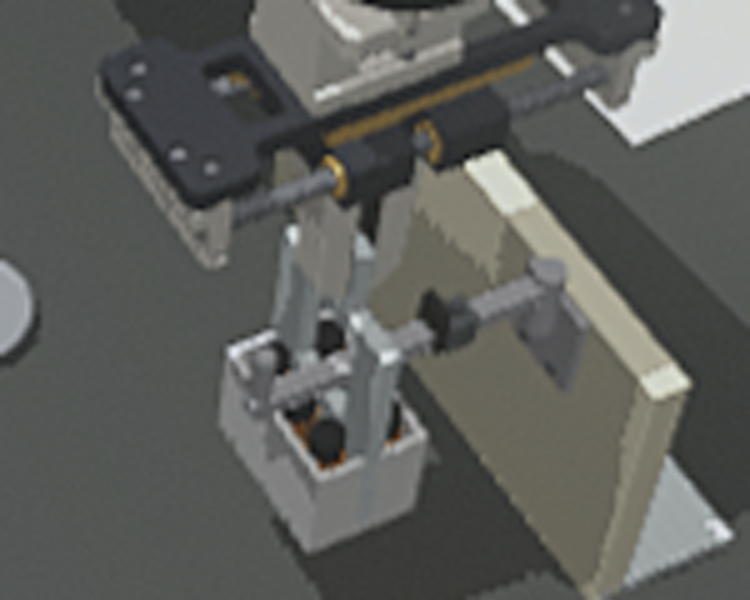

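View pics/w8.png

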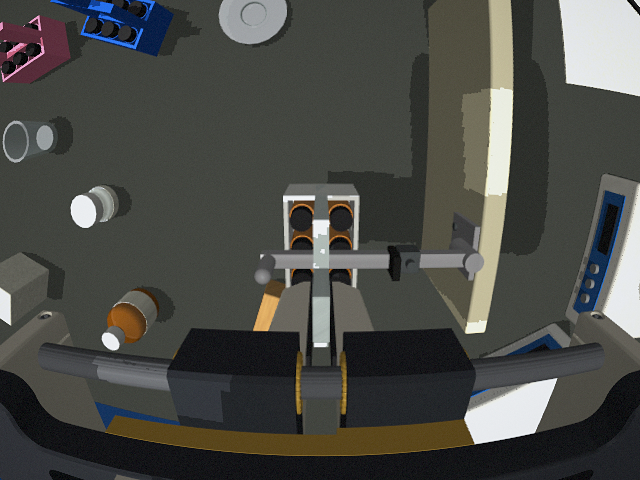

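```bash
python3 -m jog '[[0,0.7,0,0],[0,1.4,0,0],[0,2.1,0,0],[0,2.7,0,0],[0,3.1,0,0],[0,3.1,0,0],[0,3.1,0,0]]'; python3 go.py; python3 -m jog '[[0,0.05,0,0],[0,0.1,0,0],[0,0.1,0,0],[0,0.1,0,0]]'; python3 go.py
```

```text
time_s: 14.55
eef_pos: [0.6047, 0.1246, 0.1831]
eef_rot: [0.706, -0.706, -0.033, 0.033]
force: [-0.1, -0.4, -3.4]
finger_gap: 0.0074
t 14.55 pos [0.6047 0.1246 0.1831] jaw 95.3 down [ 0.  0. -1.] F [-0.1 -0.4 -3.4] gap 0.0074 q [ 0.16  0.    1.62 -0.    1.52 -1.5 ]
time_s: 14.95
eef_pos: [0.6047, 0.1246, 0.182]
eef_rot: [0.706, -0.706, -0.033, 0.033]
force: [-0.4, 0.4, -3.3]
finger_gap: 0.0075
t 14.95 pos [0.6047 0.1246 0.182 ] jaw 95.3 down [ 0.  0. -1.] F [-0.4  0.4 -3.3] gap 0.0075 q [ 0.16  0.    1.62  0.    1.52 -1.5 ]
```

```bash
for i in 1 ; do python3 -m jog '[[0,0.05,0,0],[0,0.05,0,0],[0,0.05,0,0]]'; python3 go.py;  python3 -m jog '[[0,0.05,0,0],[0,0.05,0,0],[0,0.05,0,0]]'; python3 go.py; done
```

```text
time_s: 15.25
eef_pos: [0.6046, 0.1246, 0.1815]
eef_rot: [-0.706, 0.706, 0.033, -0.033]
force: [-0.2, 0.5, -2.4]
finger_gap: 0.0075
t 15.25 pos [0.6046 0.1246 0.1815] jaw 95.3 down [ 0. -0. -1.] F [-0.2  0.5 -2.4] gap 0.0075 q [ 0.16  0.    1.62 -0.    1.52 -1.5 ]
time_s: 15.55
eef_pos: [0.6046, 0.1246, 0.1809]
eef_rot: [-0.706, 0.706, 0.033, -0.033]
force: [0.1, -0.6, -1.6]
finger_gap: 0.008
t 15.55 pos [0.6046 0.1246 0.1809] jaw 95.3 down [-0. -0. -1.] F [ 0.1 -0.6 -1.6] gap 0.008 q [ 0.16  0.    1.62 -0.    1.52 -1.5 ]
```

```bash
python3 -m jog '[[0,0,0.7,0],[0,0,1.4,0],[0,0,2.1,0],[0,0,2.7,0],[0,0,3.1,0],[0,0,3.1,0],[0,0,3.1,0]]'; python3 go.py; python3 - <<'E'
from h import *
p,d=viewer.snapshot("wrist");cv2.imwrite("pics/w9.png",p);crop("pics/w9.png","pics/w9c.png",240,170,440,320,4)
p,d=viewer.snapshot("scene");cv2.imwrite("pics/s9.png",p)
crop("pics/s9.png","pics/s9c.png",340,150,490,270,5)
E
```

```text
time_s: 16.25
eef_pos: [0.6018, 0.1555, 0.181]
eef_rot: [-0.706, 0.706, 0.033, -0.033]
force: [0.1, -1.0, -2.7]
finger_gap: 0.0082
t 16.25 pos [0.6018 0.1555 0.181 ] jaw 95.3 down [ 0. -0. -1.] F [ 0.1 -1.  -2.7] gap 0.0082 q [ 0.21  0.01  1.61 -0.    1.52 -1.45]
```

View pics/w9c.png

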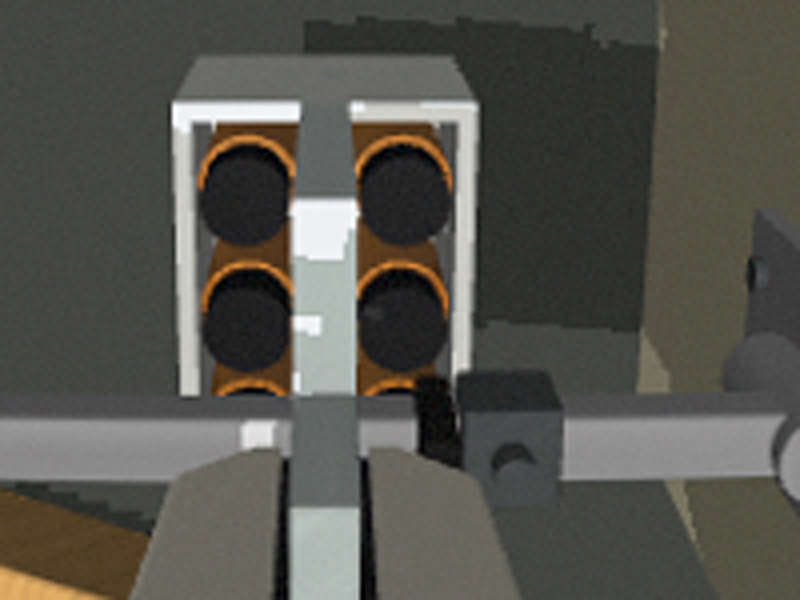

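View pics/s9c.png

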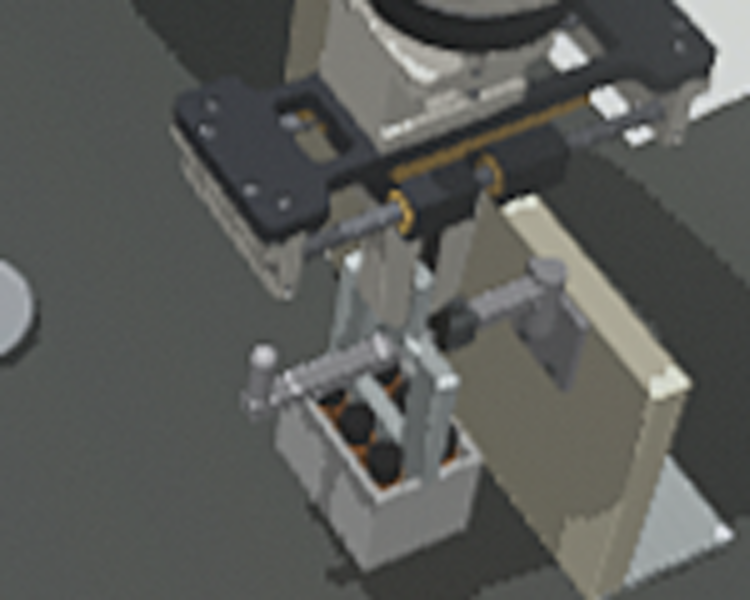

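```bash
python3 -m jog '[[0,0,0.25,0],[0,0,0.5,0],[0,0,0.5,0],[0,0,0.5,0]]'; python3 go.py; python3 -m jog '[[0,0,0.1,0],[0,0,0.1,0],[0,0,0.1,0]]'; python3 go.py
```

```text
time_s: 16.75
eef_pos: [0.6013, 0.1605, 0.1809]
eef_rot: [-0.706, 0.706, 0.033, -0.033]
force: [-0.5, -0.3, -1.9]
finger_gap: 0.0077
t 16.75 pos [0.6013 0.1605 0.1809] jaw 95.3 down [-0. -0. -1.] F [-0.5 -0.3 -1.9] gap 0.0077 q [ 0.22  0.01  1.61 -0.    1.52 -1.44]
time_s: 17.05
eef_pos: [0.6012, 0.1615, 0.1809]
eef_rot: [0.706, -0.706, -0.033, 0.033]
force: [0.0, 0.3, -2.3]
finger_gap: 0.0076
t 17.05 pos [0.6012 0.1615 0.1809] jaw 95.3 down [-0.  0. -1.] F [ 0.   0.3 -2.3] gap 0.0076 q [ 0.22  0.01  1.61  0.    1.52 -1.44]
```

```bash
for i in 1; do python3 -m jog '[[0,0,0.05,0],[0,0,0.05,0],[0,0,0.05,0]]'|grep -E "pos|force"; python3 -m jog '[[0,0,0.05,0],[0,0,0.05,0],[0,0,0.05,0]]'|grep -E "pos|force"; python3 -m jog '[[0,0,0.05,0],[0,0,0.05,0],[0,0,0.05,0]]'|grep -E "pos|force"; done
```

```text
eef_pos: [0.6011, 0.1619, 0.181]
force: [0.8, -0.3, -3.1]
eef_pos: [0.6011, 0.1625, 0.1809]
force: [-0.4, -0.3, -3.1]
eef_pos: [0.6011, 0.163, 0.181]
force: [-0.2, -0.4, -3.4]
```

```bash
for i in 1; do python3 -m jog '[[0,0,0.05,0],[0,0,0.05,0],[0,0,0.05,0]]'|grep -E "pos|force"; python3 -m jog '[[0,0,0.05,0],[0,0,0.05,0],[0,0,0.05,0]]'|grep -E "pos|force"; python3 -m jog '[[0,0,0.05,0],[0,0,0.05,0],[0,0,0.05,0]]'|grep -E "pos|force"; done
```

```text
eef_pos: [0.601, 0.1635, 0.1809]
force: [-0.3, -0.3, -2.6]
eef_pos: [0.601, 0.164, 0.1809]
force: [0.7, -0.5, -2.1]
eef_pos: [0.6009, 0.1643, 0.181]
force: [-0.0, -1.9, -3.0]
```

```bash
for i in 1; do python3 -m jog '[[0,0,0.05,0],[0,0,0.05,0],[0,0,0.05,0]]'|grep -E "time|pos|force"; python3 -m jog '[[0,0,0.04,0],[0,0,0.04,0],[0,0,0.04,0]]'|grep -E "pos|force";  done
```

```text
time_s: 19.15
eef_pos: [0.6009, 0.1647, 0.181]
force: [0.7, -3.9, -2.5]
eef_pos: [0.6009, 0.165, 0.181]
force: [0.3, -6.1, -2.5]
```

```bash
for i in 1; do python3 -m jog '[[0,0,0.04,0],[0,0,0.04,0],[0,0,0.04,0]]'|grep -E "time|pos|force"; python3 -m jog '[[0,0,0.02,0],[0,0,0.02,0]]'|grep -E "pos|force";  python3 -m jog '[[0,0,0,0],[0,0,0,0]]'|grep -E "pos|force";done
```

```text
time_s: 19.75
eef_pos: [0.6008, 0.1652, 0.181]
force: [0.4, -8.0, -1.7]
eef_pos: [0.6009, 0.1653, 0.181]
force: [0.7, -8.1, -1.2]
eef_pos: [0.6009, 0.1653, 0.181]
force: [0.6, -7.1, -1.7]
```

```bash
python3 -m jog '[[0,0,0.03,0],[0,0,0.03,0]]'|grep -E "time|pos|force"; python3 -m jog '[[0,0,0,0],[0,0,0,0]]'|grep -E "pos|force";python3 -m jog '[[0,0,0,0],[0,0,0,0],[0,0,0,0]]'|grep -E "pos|force";python3 -m jog '[[0,0,0,0],[0,0,0,0],[0,0,0,0]]'|grep -E "pos|force";python3 -m jog '[[0,0,0,0],[0,0,0,0],[0,0,0,0],[0,0,0,0]]'|grep -E "time|pos|force"
```

```text
time_s: 20.35
eef_pos: [0.6009, 0.1655, 0.181]
force: [1.0, -8.4, -1.5]
eef_pos: [0.6009, 0.1655, 0.181]
force: [1.2, -9.3, -2.0]
eef_pos: [0.6008, 0.1655, 0.181]
force: [-0.4, -9.7, -1.6]
eef_pos: [0.6008, 0.1655, 0.181]
force: [0.4, -8.3, -1.4]
time_s: 21.55
eef_pos: [0.6008, 0.1655, 0.181]
force: [-0.2, -9.6, -1.8]
```

```bash
python3 -m jog '[[0,0,-0.08,0],[0,0,-0.16,0],[0,0,-0.16,0],[0,0,-0.16,0]]'|grep -E "time|pos|force"; python3 -m jog '[[0,0.04,0,0],[0,0.08,0,0],[0,0.08,0,0],[0,0.08,0,0]]'|grep -E "pos|force"; python3 - <<'E'
from h import *
p,d=viewer.snapshot("wrist");cv2.imwrite("pics/w10.png",p);crop("pics/w10.png","pics/w10c.png",240,170,440,320,4)
E
```

```text
time_s: 21.95
eef_pos: [0.6009, 0.1646, 0.1809]
force: [-0.0, -4.0, -1.9]
eef_pos: [0.601, 0.1647, 0.1804]
force: [-0.6, -4.8, 2.2]
```

View pics/w10c.png

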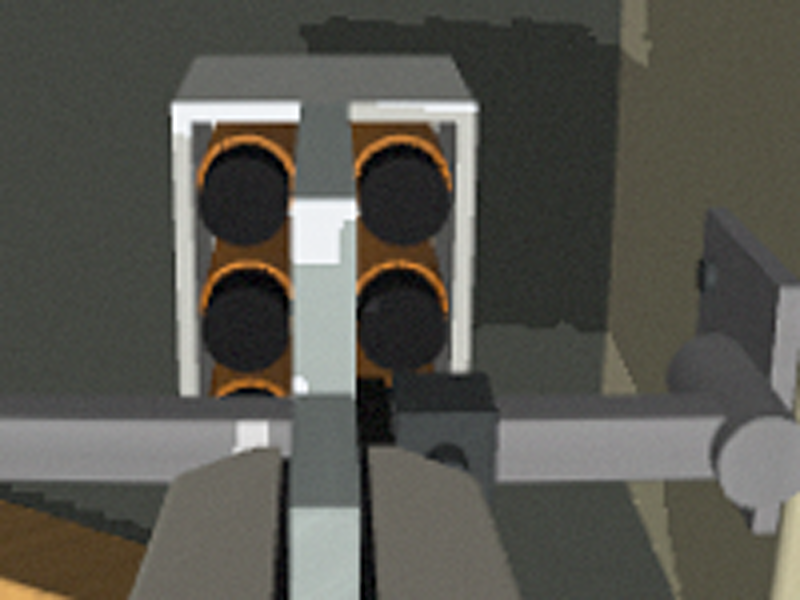

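```bash
python3 -m jog '[[0,-0.03,-0.03,0],[0,-0.04,-0.06,0],[0,-0.04,-0.06,0],[0,-0.04,-0.06,0]]'|grep -E "time|pos|force"; python3 -m jog '[[0,0,-0.02,0],[0,0,-0.02,0],[0,0,-0.02,0]]'|grep -E "pos|force"; 
```

```text
time_s: 22.8
eef_pos: [0.6009, 0.1642, 0.1805]
force: [1.8, -1.0, -0.7]
eef_pos: [0.6009, 0.164, 0.1805]
force: [0.0, 1.0, -0.8]
```

```bash
python3 -m jog '[[0,0,0,0],[0,0,0,0],[0,0,0,0],[0,0,0,0],[0,0,0,0],[0,0,0,0],[0,0,0,0]]' 0.35; python3 - <<'E'
from h import *
p,d=viewer.snapshot("wrist");cv2.imwrite("pics/w11.png",p)
E
```

```text
time_s: 23.8
eef_pos: [0.6009, 0.1639, 0.1805]
eef_rot: [-0.706, 0.706, 0.033, -0.033]
force: [0.6, -0.2, -0.2]
finger_gap: 0.0322
```

View pics/w11.png

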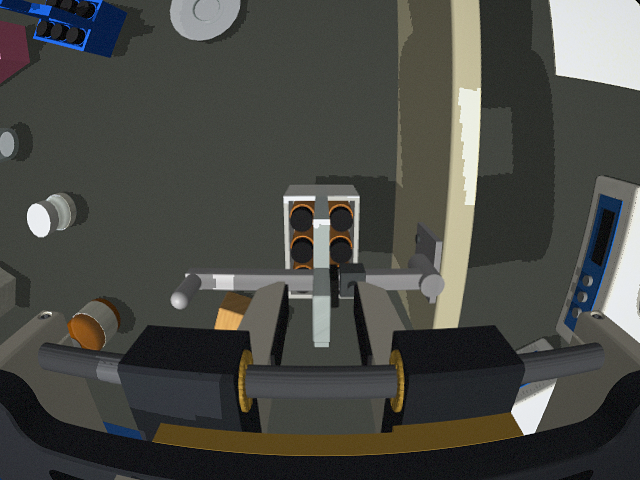

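```bash
python3 -m jog '[[0,-1,0,0],[0,-2.5,0,0],[0,-5,0,0],[0,-8,0,0],[0,-11,0,0],[0,-13,0,0],[0,-13,0,0]]'|grep -E "time|pos|force"; python3 -m jog '[[-4,-1,0,0],[-8,-2,0,0],[-12,-2,0,0],[-16,-2,0,0],[-16,-2,0,0],[-16,-2,0,0],[-16,-2,0,0]]'|grep -E "time|pos|force"; python3 - <<'E'
from h import *
for n in("wrist","scene","top"):
    p,d=viewer.snapshot(n);cv2.imwrite(f"pics/{n}12.png",p);np.save(f"pics/{n}12.npy",d)
crop("pics/scene12.png","pics/s12c.png",340,150,490,270,5)
crop("pics/top12.png","pics/t12c.png",170,180,290,300,5)
E
```

```text
time_s: 24.55
eef_pos: [0.6015, 0.164, 0.3153]
force: [-0.2, 0.7, 0.7]
time_s: 25.25
eef_pos: [0.4421, 0.149, 0.3302]
force: [0.4, 0.0, -0.0]
```

View pics/s12c.png

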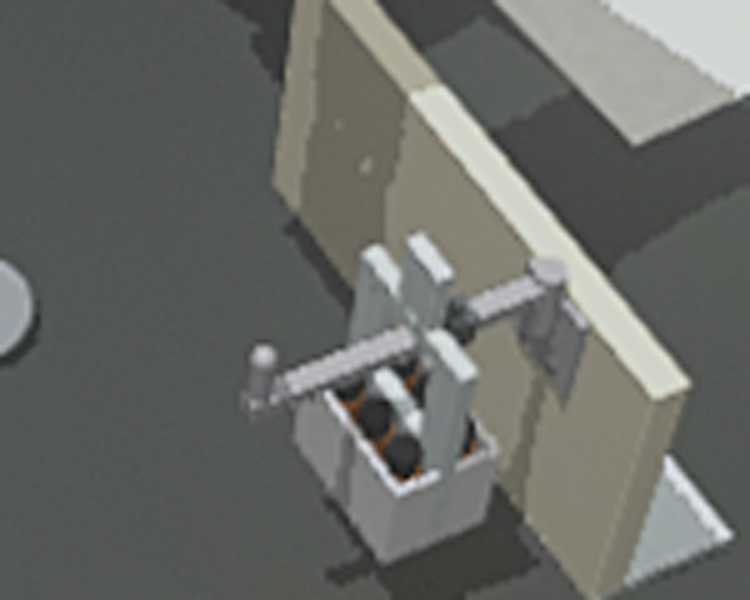

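View pics/wrist12.png

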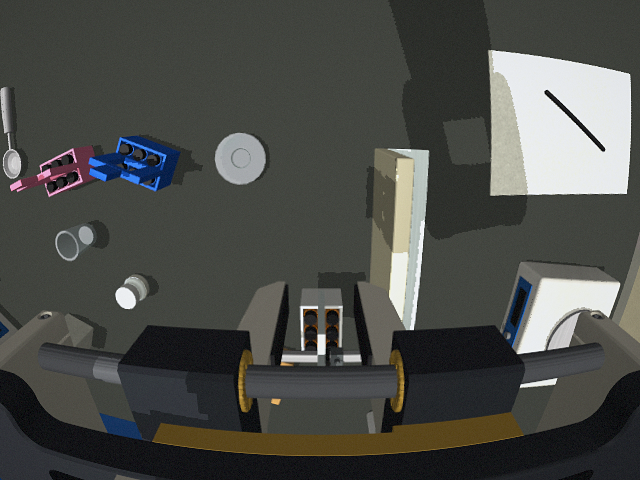

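View pics/scene12.png

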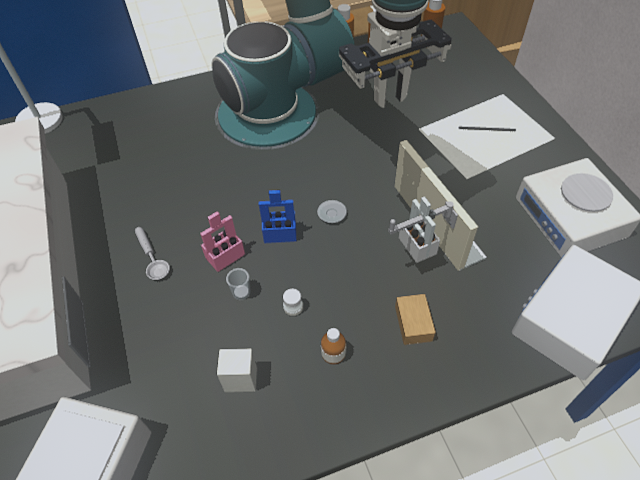

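View pics/t12c.png

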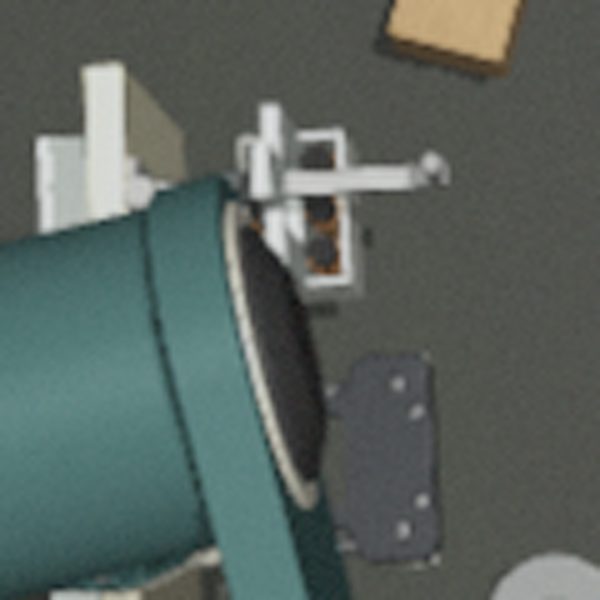

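```bash
python3 - <<'E'
from h import *
from plant import telemetry
print(telemetry.sense()["time_s"])
# (scene) tab top centre, shoulders, in s12c /5 + (340,150)
a=np.radians(275.3);A=np.array([np.cos(a),np.sin(a)]);H=np.array([.5973,.2240])
for nm,u,v,z in[("tabtop",430,257,.204),("barL",378,257,.17),("barR",455,358,.17),("lip",263,356,.187),("pocket rim corner near",398,492,.107),("rim right",496,448,.107)]:
    p=ray_pt("scene",340+u/5,150+v/5,z=z); print(nm,p.round(4),"along",((p[:2]-H)@A).round(4))
d=np.load("pics/scene12.npy");c=viewer.camera_model("scene");T=np.array(c["T"]);v,u=np.mgrid[:480,:640]
P=(np.stack([(u-c["cx"])/c["fx"]*d,(v-c["cy"])/c["fy"]*d,d],-1)@T[:3,:3].T+T[:3,3])
W=P[190:265,405:442].reshape(-1,3); s=(W[:,:2]-H)@A; w=(W[:,:2]-H)@np.array([-A[1],A[0]])
for lo,hi in((.175,.202),(.202,.207),(.166,.173)):
    k=(W[:,2]>lo)&(W[:,2]<hi)&(abs(w)<.05)&(s>.02); print(lo,k.sum(),s[k].min().round(4),np.median(s[k]).round(4),s[k].max().round(4),"across",w[k].min().round(3),w[k].max().round(3))
# front pocket face s vs z
k=(s>.075)&(s<.1)&(W[:,2]>.06)&(W[:,2]<.107)&(abs(w)<.045)
print(k.sum(),np.polyfit(W[k,2],s[k],1))
# front tab face
k=(s>.055)&(s<.08)&(W[:,2]>.175)&(W[:,2]<.202)&(abs(w)<.02);print(k.sum(),np.polyfit(W[k,2],s[k],1) if k.sum()>5 else 0)
E
```

```text
25.4
tabtop [0.6023 0.1634 0.204 ] along 0.0608
barL [0.5702 0.1611 0.17  ] along 0.0602
barR [0.6281 0.1663 0.17  ] along 0.0603
lip [0.6119 0.0897 0.187 ] along 0.1351
pocket rim corner near [0.6404 0.1438 0.107 ] along 0.0838
rim right [0.6347 0.1912 0.107 ] along 0.0361
0.175 95 0.0552 0.0647 0.0668 across -0.015 0.011
0.202 46 0.0568 0.0616 0.0667 across -0.014 0.011
0.166 124 0.0409 0.0634 0.0662 across -0.04 0.036
293 [-0.05463814  0.08881813]
95 [0.03879898 0.05665425]
```

```bash
python3 -c "
from plant import sign_off
print(sign_off())"
```

```text
the job is handed in; nothing more can be done
None
```

The job is done and handed in at about 25.4 s; the hand-in reported no verdict.

**What I did**
- **Hook:** I pinched the lip and swung the hook out to its stop. It pressed back with about 20 N there, and the lip stayed in the stop position afterwards.
- **Caddy:** I lifted the white caddy by its tab, passed its window over the lip and lowered it onto the arm. I then slid it back onto the bumper.
- **Press:** I held it there for about 1.2 s. The readings were 8.3 to 9.7 N, and no reading during the press went above that. I then eased off to about 0 N, let go and moved the arm clear.

**Last checks**
- **Position:** The camera puts the bar, the tab and the pocket rim all at 60 to 61 mm from the hinge axis. The last view before the arm left showed the plate touching the bumper.
- **Upright:** The bar rests on the arm, with the tab top at the expected height of about 204 mm. Two depth fits of tilt disagreed in sign (−3° and +2°), so I read that as noise around upright.
- **Other things on the bench:** By eye, the bench objects are where they were in the first picture.

During the slide the gripper carried most of the caddy's weight, so the caddy only touched the arm lightly until I lowered it fully just before release.

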